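# Gauge a stick module by hand through the comparator stand's guide bush

## Task

Check the height of the stick module that lies in the comparator stand. Take the smaller of the two dial gauges out of the rack, put its stem down through the brass guide bush of the stand, and rest its tip on the middle of the round stick until the plunger is in by about half its travel (the pointer has gone about half way round). Finish while holding it there: upright, pressing only lightly, still in the gripper, with the module and everything else left where it was.

Things in the scene. Friction and masses are not known exactly. Their poses are not given: they have to be found in the camera images.
- gauge_center (a point): centre of the smaller gauge's round metal case: a disc on edge, 42 mm across, 18 mm thick, gripped across its flat faces (own x; dial to own -x). Own z runs up the stem. Loose, 110 g, upright in one of the rack's holes. Case top 21 mm above, with a 9 mm wide cap 6 mm higher; foot 18 x 26 mm, underside 25 mm below, rests on the rack; stem from there down.
- gauge_stem_end (a point): lower, bevelled end of the smaller gauge's stem, on its axis, 55 mm below gauge_center. The stem is 8 mm in diameter and 30 mm long; the thin plunger comes out of it, 18 mm further down when free (rod 4.4 mm thick, a collar 6.6 mm wide 4 to 8 mm above the tip)
- gauge_tip (a point): the ball tip of the smaller gauge's plunger, 5 mm in diameter: 73 mm below gauge_center while the plunger is free; it moves up along the axis as the plunger is pressed in
- gauge_plunger (a joint): how far the smaller gauge's plunger is pressed in, m: 0 free, 0.010 at its end stop. It springs back by itself: 0.75 N when it just begins to move, 2 N half way in (0.005), 3.3 N at the stop. The pointer makes one clockwise turn for the 10 mm
- big_gauge_center (a point): centre of the round case of the larger dial gauge in the rack's other hole, loose: case 56 mm in diameter and 20 mm thick, centre 32 mm above the rack's top; its stem, 12 mm thick, does not fit the bush. To be left alone
- rack: fixed rack of plain aluminium: a plate 56 x 136 mm, its top 64 mm above the table, on two end walls and a base 70 x 150 mm. Two 14 mm holes at own y = -33 and +33 mm; a gauge stands in each, dial roughly to own -x. Origin on the table under the middle of the plate; own x and y along its short and long side
- stand: fixed comparator stand: dark base 150 x 136 x 16 mm, ground steel anvil (top 20 mm above the table), short column and level arm with the guide bush over the anvil. Origin on the table under the bush's axis; own x points to the column, 70 mm away. Base from -55 to 95 mm in own x, -56 to 80 mm in own y; nothing on it is higher than 70 mm
- bush_mouth (a point): centre of the upper mouth of the brass guide bush, 60 mm above the table. An upright tube, 13 mm long: a funnel 16 mm wide at the mouth narrows within 4.5 mm to a straight hole of 11 mm; underside 17 mm above the stick. 24 mm wide outside at the mouth
- spot (a point): the place to gauge: the middle of the flat top of the module's round black stick, 30 mm above the table, straight below the bush
- module: the stick module on the anvil, a tan board 42 x 68 mm with a round black stick, 10 mm high overall, 30 g, loose between three small locating pins. Origin at the centre of its underside; the stick is 14 mm from there along own y
- ref_block: ground steel gauge block, 9 x 30 x 35 mm, standing loose on the stand's base beside the anvil (bystander)
- tweezers: steel tweezers, 120 mm long, 10 mm high, lying loose on the bench (bystander)
- loupe: black eye loupe, 36 mm wide and high, loose on the bench (bystander)
- carrier: tan empty carrier plate, 48 x 72 x 8 mm, lying loose on the bench (bystander)
Things that resemble listed ones, but are neither listed nor needed, are in the scene too. Leave any orange, purple or turquoise look-alike of the part that bears gauge_center alone.

How it is judged (in metres and radians):
On the way, in this order (a step that is already met when the one before it is completed fails the run):
1. the smaller gauge is lifted clear out of the rack (height (world z) of gauge_tip above 0.07 m and angle between gauge_center's own z axis and vertical below 0.26 rad), for 0.1 s.
2. its stem has entered the straight part of the guide bush from above (z of gauge_stem_end in the frame of bush_mouth below -0.006 m and horizontal distance between gauge_stem_end and bush_mouth below 0.003 m), for 0.1 s.
At the end, for the whole second after the job is handed in: Smaller gauge gripped (over 2 N) and still, within 4 degrees of upright, stem 10 mm or more into the bush, tip within 4 mm of the stick's middle, plunger in by 3 to 7 mm, 0.7 to 5 N on the module, under 6 N against the stand; module moved less than 4 mm (value of joint gauge_plunger between 0.003 and 0.007 m and angle between gauge_center's own z axis and vertical below 0.07 rad and z of gauge_stem_end in the frame of bush_mouth below -0.01 m and horizontal distance between gauge_tip and spot below 0.004 m and horizontal distance between gauge_stem_end and bush_mouth below 0.003 m and contact force between gauge and module between 0.7 and 5 N and contact force between the fingers and gauge above 2 N and contact force between gauge and stand below 6 N and linear speed of gauge below 0.01 m/s and distance of module from where it was at the start of the episode below 0.004 m); the arm keeps its last pose, push and grip.
It fails at once if the plunger is driven to its end stop (value of joint gauge_plunger above 0.0095 m).
It fails at once if the gauge is forced against the stand with more than 25 N (contact force between gauge and stand above 25 N).
It fails at once if the module is pressed with more than 10 N or shifted by more than 5 mm (contact force between gauge and module above 10 N or distance of module from where it was at the start of the episode above 0.005 m).
It fails at once if the larger gauge is moved by more than 10 mm (distance of big_gauge_center from where it was at the start of the episode above 0.01 m).
It fails at once if a bystander is moved by more than 10 mm (distance of any of ref_block, tweezers, loupe, carrier from where it was at the start of the episode above 0.01 m).
It also fails if it takes over 42 s, if anything falls off the work surface, if the arm or the gripper's body presses on something with over 40 N, if the wrist force passes 120 N, or if a joint passes its speed limit or range.

## Robot

A 7-joint arm with a two-finger parallel gripper is mounted at the origin on a cart in front of the work surface, level with it; the furniture and walls round the work are solid. World frame = base frame: x ahead of the robot, y to its left, z up, the work surface at z = 0. Lengths are in mm, angles in rad, forces in N, time in s.
With the tool pointing down it reaches from about 400 to 850 mm from the base axis. Payload 10.4 kg.
Tool frame: the origin (TCP) lies midway between the tips of the shut fingers; the grasp point (between the pads) lies 19 mm behind it; z points along the fingers, y is the direction in which the jaws open and shut (so a half turn about z gives the same grasp; the last joint's range is limited). The gripper opens to 87 mm and grips with 3 to 60 N. Pads are 19 mm wide; open, the fingers measure 117 mm over their backs; the gripper's body (75 mm by 190 mm) begins 51 mm behind the grasp point.
Start: joints at [1.297, 0.332, -0.065, 1.46, 0.022, 1.35, -0.088], TCP at [155.133, -605.463, 222.576] pointing down, gripper open.
Joint ranges: [-2.6, 2.6], [-0.5, 2.12], [-1.47, 1.34], [0.16, 2.42], [-1.27, 4.41], [0.06, 2.06], [-2.6, 2.6]. Speed limits (rad/s): [2.22, 2.22, 2.79, 2.79, 3.14, 3.14, 3.14].

## Interface

Orientations are given as a 3x3 rotation matrix whose columns are the frame's x, y, z axes.
In Python, from bench import * gives the robot as it stands.
- The arm moves only by the tool step_arm, never from a script. Its arguments are lists of equal length, an entry for each row: "delta_pos": the shift along the tool's x, y, z in mm, a list of three; "angular": the turn, a rotation vector about the tool's x, y, z in rad, a list of three; "jaw": the finger opening in mm, from 0 to 87. In form: {"delta_pos": [[dx, dy, dz], ...], "angular": [[wx, wy, wz], ...], "jaw": [jaw, ...]}. A call has 1 to 8 rows; each row shifts and turns the commanded pose from where the row before left it, along the tool's axes as they then stand; what a row does not reach is not made up. A row lasts 1/10 s, in which the tool goes at most 50 mm and 8.59 degrees, less where a joint would pass 70% of its speed; a pose out of reach is approached as far as the arm can. A call is refused whole if a number of a shift passes 50 or a number of a turn 0.15, either way. A call with a gripper value outside its range is refused whole. The fingers move at their own pace and stop on an object; "force" is the grip in N (left out, the last holds). Time passes only in rows, so rows that do not move let the fingers close. It gives the time, the measured TCP pose, the force and the opening at its end, in the units of the state.
- state(): the state, without advancing time (a new reading comes with each control period).
- read_camera(name): name is "side" or "top" or "wrist"; returns a dict with "pixels" (420x560x3 uint8, red, green, blue), "depth" (420x560 float32, mm along the optical axis (not along the pixel's ray), 0 where there is no reading), "fx", "fy", "cx", "cy" (pixels), "eye" and "orientation" of the camera in the world; the wrist camera has in their place "tool_from_camera" (4x4, takes a point from camera to tool coordinates, whose origin is the TCP and whose axes are the flange's). Camera axes: x right, y down, z forward; pixel columns grow to the right and rows downward; lengths in mm; the calibration is good to about 2 mm. A picture is of the moment at which its call begins: read the wrist's pose just before it.
- finish_job(): hands the job in, once; it reports no verdict.
The state is a dict: "clock": time; "q": joint angles; "dq": joint speeds; "joint_efforts": joint torques, N m; "tcp_pos": TCP position; "ee_rot": TCP orientation; "wrist_force": force on the tool from outside, world axes, zero at the start; "wrist_torque": the same for the moment, N m; "grip_width": opening from 0.0 (shut) to 1.0 (fully open).
Only numpy, scipy, OpenCV 4.12 (cv2) and the standard library are available. Lean on these libraries where they do the work, as an engineer would, in place of code of your own. Each camera call takes 0.05 s, during which the arm holds its last target.

## Working session

There is one attempt and no reset: what is moved stays moved. The work goes in short steps, Python scripts to look and compute and a tool call to move; the robot and the scene stay as the last step left them, time stands still between calls to the robot, and variables do not carry over. Pictures are saved under pics/ and viewed, and the job is handed in when it is done.

Besides the shell and the picture viewer there is one more tool, called as name(argument=value, ...) on one line, values as JSON. step_arm: Moves the arm, as the interface text tells. Its arguments: {"type":"object","properties":{"delta_pos":{"type":"array"},"angular":{"type":"array"},"jaw":{"type":"array"},"force":{"type":"number"}},"required":["delta_pos","angular","jaw"]}

```bash
mkdir -p pics; ls; cat > h.py <<'E'
from bench import *
import numpy as np, cv2
def snap(n,tag):
    s=state(); c=read_camera(n); np.savez(f'pics/{tag}.npz',**{k:v for k,v in c.items()},tcp=s['tcp_pos'],R=s['ee_rot'])
    cv2.imwrite(f'pics/{tag}.png',cv2.cvtColor(c['pixels'],cv2.COLOR_RGB2BGR)); return c,s
E
python3 - <<'E'
from h import *
for n in ['side','top','wrist']:
    c,s=snap(n,n+'0')
    print(n,c['fx'],c['cx'],c['cy'],c.get('eye'),c.get('orientation'),c.get('tool_from_camera'))
print(s)
E
```

```text
pics
side 458.85803529878643 280.2145994895702 212.8069364342111 [200.187227   826.23746802 542.89411369] [[-0.86288558 -0.25474842  0.4364994 ]
 [-0.50502773  0.46773418 -0.72537695]
 [-0.01937706 -0.84636161 -0.5322561 ]] None
top 515.1081697759101 289.8954840334498 213.88315696104996 [ 388.54233217  219.69523088 1113.66153326] [[ 8.58225300e-03 -9.84862307e-01  1.73125910e-01]
 [-9.99961337e-01 -8.78428925e-03 -4.00830799e-04]
 [ 1.91555121e-03 -1.73115776e-01 -9.84899619e-01]] None
wrist 369.1847486459297 276.20201253693165 212.4300480562596 None None [[-2.90692753e-04 -9.69495825e-01 -2.45107652e-01  6.71107663e+01]
 [ 9.99999689e-01 -1.02213107e-04 -7.81687070e-04 -7.82139144e-01]
 [ 7.32789136e-04 -2.45107803e-01  9.69495553e-01 -1.61002130e+02]
 [ 0.00000000e+00  0.00000000e+00  0.00000000e+00  1.00000000e+00]]
{'clock': 0.1, 'q': array([ 1.29742028,  0.33279627, -0.06467331,  1.4608226 ,  0.02159128,
        1.34992092, -0.08848659]), 'dq': array([ 2.36786478e-03, -9.97259305e-04,  5.80127039e-06, -2.51744798e-03,
        1.27707323e-03, -6.29910845e-04,  7.45992961e-04]), 'joint_efforts': array([ 1.63394758e-03, -6.24547791e+01,  2.46989750e-02, -3.90718067e+01,
       -6.14281395e-02,  3.66626366e-02,  1.01135404e-04]), 'tcp_pos': array([ 154.99757858, -605.12647222,  221.85776996]), 'ee_rot': array([[ 9.68718946e-01,  2.48160172e-01, -3.65403268e-04],
       [ 2.48160434e-01, -9.68718207e-01,  1.19781100e-03],
       [-5.67238162e-05, -1.25102084e-03, -9.99999216e-01]]), 'wrist_force': array([-0.3607911 , -0.00526122, -0.17299687]), 'wrist_torque': array([ 0.00822386, -0.00287609,  0.00281068]), 'grip_width': 1.0003301972123966}
```

View pics/side0.png

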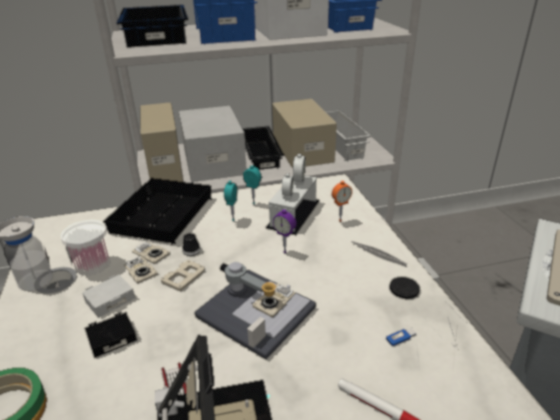

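View pics/top0.png

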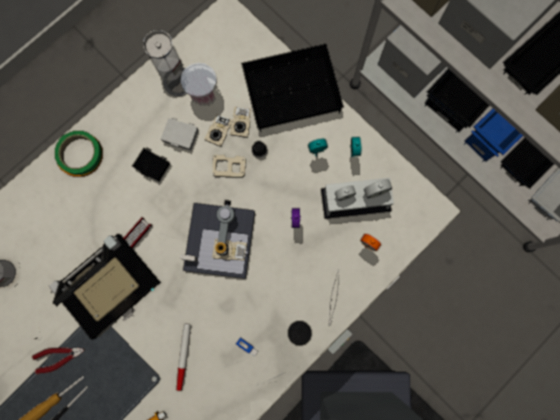

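View pics/wrist0.png

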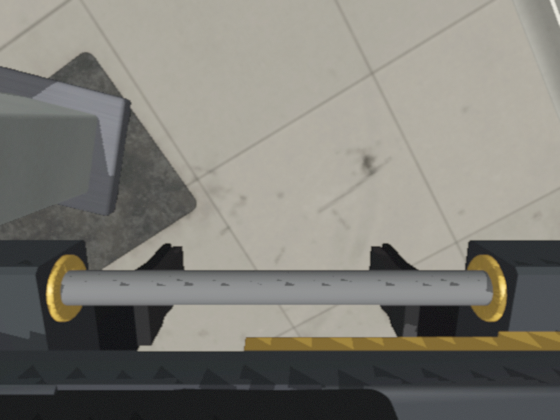

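```bash
cat >> h.py <<'E'
def load(tag):
    d=dict(np.load(f'pics/{tag}.npz',allow_pickle=True)); 
    if d['eye'].dtype!=object if 'eye' in d else False: R=d['orientation'];e=d['eye']
    else:
        T=d['tool_from_camera']; R=d['R']@T[:3,:3]; e=d['tcp']+d['R']@T[:3,3]
    return d,R,e
def ray(D,u,v):
    d,R,e=D; return R@np.array([(u-d['cx'])/d['fx'],(v-d['cy'])/d['fy'],1.])
def onplane(D,u,v,z):
    r=ray(D,u,v); e=D[2]; return e+r*(z-e[2])/r[2]
def pts(D):
    d,R,e=D; z=d['depth']; v,u=np.mgrid[:z.shape[0],:z.shape[1]]
    P=np.stack([(u-d['cx'])/d['fx']*z,(v-d['cy'])/d['fy']*z,z],-1)@R.T+e; P[z==0]=np.nan; return P
E
python3 - <<'E'
from h import *
D=load('top0'); P=pts(D)
for n,(u,v) in dict(small=(345,192),big=(378,188),bush=(222,249),col=(226,212),rackc=(357,207),purple=(296,217),orange=(371,241)).items(): print(n,P[v,u].round(1))
im=D[0]['pixels'][:,:,::-1]
a=cv2.resize(im[130:270,170:410],None,fx=3.3,fy=3.3,interpolation=cv2.INTER_CUBIC); cv2.imwrite('pics/c1.png',a)
im=load('side0')[0]['pixels'][:,:,::-1]
a=cv2.resize(im[140:240,200:370],None,fx=4.5,fy=4.5,interpolation=cv2.INTER_CUBIC); cv2.imwrite('pics/c2.png',a)
E
```

```text
small [610.3 109.8 109.8]
big [616.   46.1 123.2]
bush [499.9 358.6  55.2]
col [574.7 350.7  70.4]
rackc [589.5  79.7  60.4]
purple [560.9 207.   97.9]
orange [513.   59.  104.7]
```

View pics/c1.png

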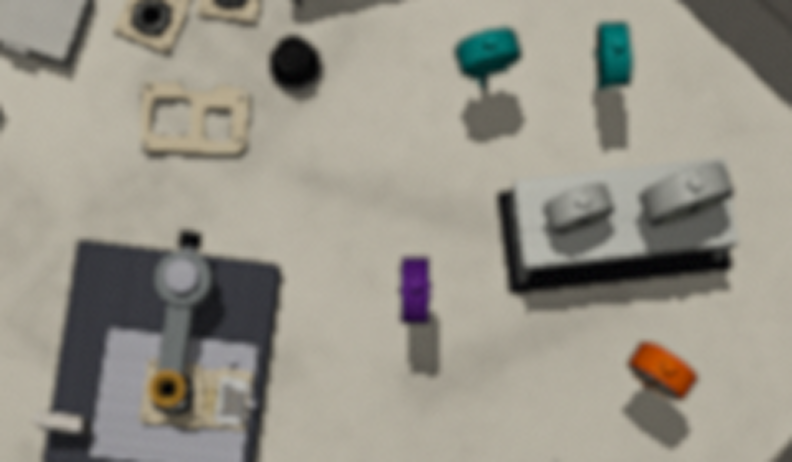

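View pics/c2.png

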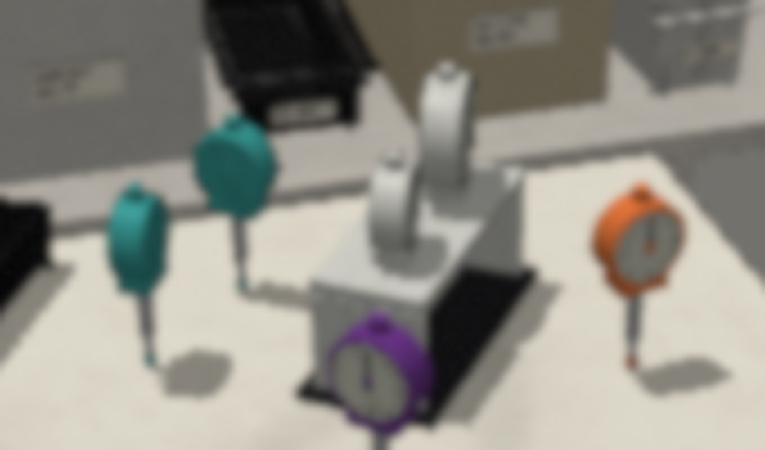

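```bash
python3 - <<'E'
from h import *
D=load('top0'); P=pts(D)
m=P[...,2]>140
for lo in range(-700,300,100):
    q=P[m&(P[...,1]>=lo)&(P[...,1]<lo+100)]
    q=q[(q[:,0]<1000)]
    if len(q): print(lo,len(q),'minx',q[:,0].min().round(),'z at',q[q[:,0].argmin()].round())
# fit small gauge & big gauge body top points
for n,(u,v) in dict(small=(345,192),big=(378,188)).items():
    W=P[v-14:v+15,u-18:u+19].reshape(-1,3); W=W[(W[:,2]>85)]
    c=W[:,:2].mean(0); w,V=np.linalg.eigh(np.cov(W[:,:2].T)); print(n,len(W),W.mean(0).round(1),w.round(1),V[:,1].round(2), W[:,2].max())
E
```

```text
-300 3 minx 953.0 z at [ 953. -282.  233.]
small 218 [611.8 109.6 103.7] [ 32.5 153.2] [-0.29  0.96] 117.60709053339542
big 344 [618.6  46.4 115. ] [ 42.2 232.8] [-0.29  0.96] 132.79044823814138
```

```bash
python3 - <<'E'
from h import *
s=state(); p=s['tcp_pos']; R=s['ee_rot']
N=20; a0=np.arctan2(p[1],p[0]); a1=np.arctan2(110,611); r0=np.hypot(*p[:2]); r1=np.hypot(611,110)
y0=np.arctan2(R[1,1],R[0,1]); print(np.degrees([a0,a1,y0]),r0,r1)
y1=np.radians(16.8)
print((y1-y0)/N)
prev=p[:2]
for k in range(N):
    a=a0+(a1-a0)*(k+1)/N; r=r0+(r1-r0)*(k+1)/N; q=np.array([r*np.cos(a),r*np.sin(a)]); ya=y0+(y1-y0)*k/N
    ty=np.array([np.cos(ya),np.sin(ya)]); tx=np.array([-ty[1],ty[0]])
    d=q-prev; print((d@tx).round(1),(d@ty).round(1)); prev=q
E
```

```text
[-75.62880575  10.20579033 -75.62890639] 624.7188669375644 620.8228410746499
0.08065943702885915
46.7 -1.9
46.7 -1.7
46.7 -1.4
46.7 -1.1
46.7 -0.9
46.7 -0.6
46.7 -0.3
46.7 -0.1
46.7 0.2
46.6 0.5
46.6 0.7
46.6 1.0
46.6 1.3
46.6 1.5
46.5 1.8
46.5 2.1
46.5 2.3
46.5 2.6
46.4 2.9
46.4 3.1
```

step_arm(delta_pos=[[46.7, -1.9, 0], [46.7, -1.7, 0], [46.7, -1.4, 0], [46.7, -1.1, 0], [46.7, -0.9, 0], [46.7, -0.6, 0], [46.7, -0.3, 0], [46.7, -0.1, 0]], angular=[[0, 0, -0.0807], [0, 0, -0.0807], [0, 0, -0.0807], [0, 0, -0.0807], [0, 0, -0.0807], [0, 0, -0.0807], [0, 0, -0.0807], [0, 0, -0.0807]], jaw=[87, 87, 87, 87, 87, 87, 87, 87])

```text
clock: 0.95
tcp_pos: [469.4, -410.2, 222.2]
ee_rot: [[0.622, 0.783, -0.0], [0.783, -0.622, 0.0], [0.0, -0.0, -1.0]]
wrist_force: [1.2, -1.3, 0.4]
grip_width: 0.999
```

step_arm(delta_pos=[[46.7, 0.2, 0], [46.6, 0.5, 0], [46.6, 0.7, 0], [46.6, 1, 0], [46.6, 1.3, 0], [46.6, 1.5, 0], [46.5, 1.8, 0], [46.5, 2.1, 0]], angular=[[0, 0, -0.0807], [0, 0, -0.0807], [0, 0, -0.0807], [0, 0, -0.0807], [0, 0, -0.0807], [0, 0, -0.0807], [0, 0, -0.0807], [0, 0, -0.0807]], jaw=[87, 87, 87, 87, 87, 87, 87, 87])

```text
clock: 1.75
tcp_pos: [617.0, -73.8, 222.2]
ee_rot: [[0.026, 1.0, -0.0], [1.0, -0.026, 0.0], [0.0, -0.0, -1.0]]
wrist_force: [-0.3, 0.9, -0.6]
grip_width: 1.0
```

step_arm(delta_pos=[[46.5, 2.3, 0], [46.5, 2.6, 0], [46.4, 2.9, 0], [46.4, 3.1, 0], [0, 0, 0], [0, 0, 0]], angular=[[0, 0, -0.0807], [0, 0, -0.0807], [0, 0, -0.0807], [0, 0, -0.0807], [0, 0, 0], [0, 0, 0]], jaw=[87, 87, 87, 87, 87, 87])

```text
clock: 2.35
tcp_pos: [610.1, 111.0, 222.3]
ee_rot: [[-0.292, 0.956, -0.0], [0.956, 0.292, -0.0], [-0.0, -0.0, -1.0]]
wrist_force: [-0.2, -0.6, -0.9]
grip_width: 1.0
```

```bash
python3 - <<'E'
from h import *
c,s=snap('wrist','w1'); print(s['tcp_pos'],s['ee_rot'].round(4))
E
```

```text
[610.14672587 110.98623432 222.33747301] [[-2.920e-01  9.564e-01 -3.000e-04]
 [ 9.564e-01  2.920e-01 -1.000e-04]
 [-0.000e+00 -4.000e-04 -1.000e+00]]
```

View pics/w1.png

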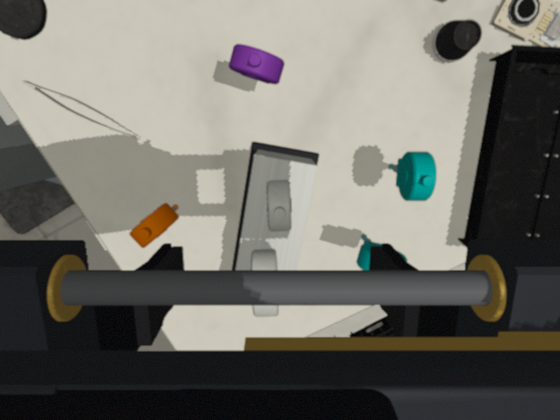

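```bash
python3 - <<'E'
from h import *
D=load('w1'); P=pts(D); d=D[0]; R=d['R']; t=d['tcp']
L=(P-t)@R  # tool coords
W=L[180:232,262:296].reshape(-1,3); Wz=P[180:232,262:296,2].reshape(-1)
for zl,zh in [(75,85),(85,95),(95,105),(105,109),(109,112),(112,125)]:
    q=W[(Wz>zl)&(Wz<zh)]; 
    if len(q)>3: print(zl,len(q),q.mean(0).round(1),'y',np.percentile(q[:,1],[2,98]).round(1),'x',np.percentile(q[:,0],[2,98]).round(1))
q=W[Wz>80]; w,V=np.linalg.eigh(np.cov(q[:,:2].T)); print(w,V[:,1],q[:,1].min(),q[:,1].max())
hsv=cv2.cvtColor(d['pixels'],cv2.COLOR_RGB2HSV)
for n,(a,b) in dict(teal=(80,100),purple=(130,155),orange=(5,18)).items():
    m=(hsv[...,0]>=a)&(hsv[...,0]<=b)&(hsv[...,1]>150)&(P[...,2]<140)
    k,lab,st,ce=cv2.connectedComponentsWithStats(m.astype(np.uint8))
    for i in range(1,k):
        if st[i,4]>100: q=L[lab==i]; print(n,ce[i].round(),np.percentile(q[:,0],[2,98]).round(),np.percentile(q[:,1],[2,98]).round(),P[lab==i][:,2].max().round())
E
```

```text
85 83 [ 15.2   3.1 130.4] y [-6.9 12.5] x [-9.2 20.5]
95 429 [  5.3   2.5 121.3] y [-6.6 11.5] x [-19.4  18.8]
105 532 [  0.3   2.7 115.2] y [-5.8 11.9] x [-12.6  11.9]
109 56 [  1.2   3.5 112.9] y [-4.3 10.3] x [-6.9  5.7]
112 111 [ -0.2   2.9 107.8] y [-1.1  7. ] x [-4.4  3.8]
[ 28.68544744 123.25746481] [-0.9986867   0.05123347] -6.9730369636835 12.633036736664497
teal [416. 176.] [ 4. 40.] [109. 125.] 100.0
teal [366. 255.] [-58. -42.] [74. 94.] 87.0
purple [255.  64.] [ 97. 119.] [-33.   3.] 101.0
orange [154. 225.] [-33.  -5.] [-119.  -87.] 100.0
```

```bash
python3 - <<'E'
from h import *
D=load('w1'); P=pts(D); d=D[0]; L=(P-d['tcp'])@d['R']
W=L[180:232,262:296].reshape(-1,3); Wz=P[180:232,262:296,2].reshape(-1)
q=W[(Wz>92)]; lo=[];hi=[];c=[]
for x in range(-14,15,4):
    b=q[abs(q[:,0]-x)<2]
    lo.append(b[:,1].min());hi.append(b[:,1].max());c.append(x)
print(np.round(lo,1),np.round(hi,1)); print(np.polyfit(c,lo,1),np.polyfit(c,hi,1))
print(cv2.minAreaRect(q[:,:2].astype(np.float32)))
E
```

```text
[-6.1 -5.9 -5.8 -6.9 -5.8 -6.7 -6.6 -6.7] [12.3 12.2 12.1 12.5 12.5 11.2 11.2 11.3]
[-0.02692332 -6.31119942] [-0.04323808 11.89780991]
((0.00112152099609375, 2.8106651306152344), (19.41855812072754, 41.3867301940918), 89.94755554199219)
```

step_arm(delta_pos=[[0, 2.8, 15], [0, 0, 30], [0, 0, 30], [0, 0, 30], [0, 0, 25], [0, 0, 18], [0, 0, 0]], angular=[[0, 0, -0.035], [0, 0, 0], [0, 0, 0], [0, 0, 0], [0, 0, 0], [0, 0, 0], [0, 0, 0]], jaw=[87, 87, 87, 87, 80, 60, 45], force=20)

```text
clock: 3.1
tcp_pos: [611.5, 108.4, 70.6]
ee_rot: [[-0.322, 0.947, -0.005], [0.947, 0.322, -0.001], [0.001, -0.006, -1.0]]
wrist_force: [-0.2, 0.6, 0.6]
grip_width: 0.823
```

```bash
python3 - <<'E'
from h import *
c,s=snap('wrist','w2'); print(s['tcp_pos'],s['ee_rot'].round(4),s['grip_width']*87,s['wrist_force'])
E
```

```text
[611.47939604 108.36845994  70.61851443] [[-3.223e-01  9.466e-01 -5.400e-03]
 [ 9.466e-01  3.223e-01 -1.300e-03]
 [ 5.000e-04 -5.500e-03 -1.000e+00]] 71.57588774976067 [-0.24292998  0.60339796  0.56313711]
```

View pics/w2.png

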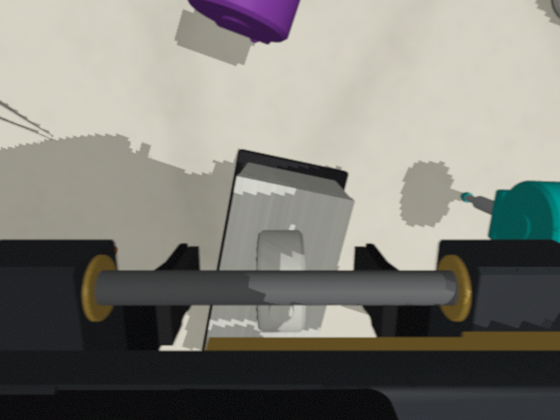

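step_arm(delta_pos=[[0, 0, 0], [0, 0, 0]], angular=[[0, 0, 0], [0, 0, 0]], jaw=[45, 45])

```text
clock: 3.35
tcp_pos: [614.0, 110.4, 75.7]
ee_rot: [[-0.323, 0.946, 0.002], [0.946, 0.323, 0.0], [-0.0, 0.002, -1.0]]
wrist_force: [0.3, -0.8, 0.1]
grip_width: 0.598
```

```bash
python3 - <<'E'
from h import *
c,s=snap('wrist','w3'); print(s['tcp_pos'],s['ee_rot'].round(4),s['grip_width']*87,s['wrist_force'])
D=load('w3'); P=pts(D); L=(P-D[0]['tcp'])@D[0]['R']
q=L[225:335,250:315].reshape(-1,3); z=P[225:335,250:315,2].reshape(-1); q=q[(z>85)&(z<120)]
print(len(q),np.percentile(q[:,0],[1,99]),np.percentile(q[:,1],[1,99]))
print([np.round((q[abs(q[:,0]-x)<2][:,1].min(),q[abs(q[:,0]-x)<2][:,1].max()),1) for x in range(0,22,4)])
E
```

```text
[614.01647066 110.4089467   75.66596998] [[-3.228e-01  9.465e-01  1.800e-03]
 [ 9.465e-01  3.228e-01  1.000e-04]
 [-4.000e-04  1.800e-03 -1.000e+00]] 52.00839618154733 [ 0.25056544 -0.77978335  0.09240507]
2836 [-15.42586621  22.11996763] [-9.6560853  8.0238547]Traceback (most recent call last):
  File "<stdin>", line 6, in <module>
    return umr_minimum(a, axis, None, out, keepdims, initial, where)
ValueError: zero-size array to reduction operation minimum which has no identity
```

step_arm(delta_pos=[[0, -0.5, 0], [0, 0, 0], [0, 0, 0], [0, 0, 0], [0, 0, 0], [0, 0, 0], [0, 0, 0], [0, 0, 0]], angular=[[0, 0, 0], [0, 0, 0], [0, 0, 0], [0, 0, 0], [0, 0, 0], [0, 0, 0], [0, 0, 0], [0, 0, 0]], jaw=[30, 20, 14, 10, 10, 10, 10, 10], force=25)

```text
clock: 4.2
tcp_pos: [612.8, 110.4, 74.6]
ee_rot: [[-0.323, 0.946, 0.0], [0.946, 0.323, -0.0], [-0.0, 0.0, -1.0]]
wrist_force: [0.2, 0.3, 1.8]
grip_width: 0.204
```

```bash
python3 - <<'E'
from h import *
s=state(); print(s['tcp_pos'],s['ee_rot'].round(4),s['grip_width']*87,s['wrist_force'])
E
```

```text
[612.78383157 110.41757525  74.59023493] [[-3.231e-01  9.464e-01  1.000e-04]
 [ 9.464e-01  3.231e-01 -1.000e-04]
 [-1.000e-04  0.000e+00 -1.000e+00]] 17.78792984506402 [0.17148441 0.26670551 1.82027016]
```

step_arm(delta_pos=[[0, 0, -10], [0, 0, -20], [0, 0, -25], [0, 0, -25], [0, 0, -25], [0, 0, -15], [0, 0, 0], [0, 0, 0]], angular=[[0, 0, 0], [0, 0, 0], [0, 0, 0], [0, 0, 0], [0, 0, 0], [0, 0, 0], [0, 0, 0], [0, 0, 0]], jaw=[10, 10, 10, 10, 10, 10, 10, 10])

```text
clock: 5.0
tcp_pos: [612.5, 110.2, 193.8]
ee_rot: [[-0.323, 0.946, -0.001], [0.946, 0.323, -0.0], [-0.0, -0.001, -1.0]]
wrist_force: [-0.9, 0.3, -1.7]
grip_width: 0.204
```

```bash
python3 - <<'E'
from h import *
for n in ['wrist','side','top']:
    c,s=snap(n,n[0]+'4')
print(s['tcp_pos'],s['grip_width']*87,s['wrist_force'])
im=load('s4')[0]['pixels'][:,:,::-1]
cv2.imwrite('pics/s4c.png',cv2.resize(im[60:330,170:370],None,fx=2.2,fy=2.2,interpolation=cv2.INTER_CUBIC))
E
```

```text
[612.10550731 110.11474846 192.97173021] 17.866394793901243 [-0.38718683  0.94596242 -1.53597008]
```

View pics/s4c.png

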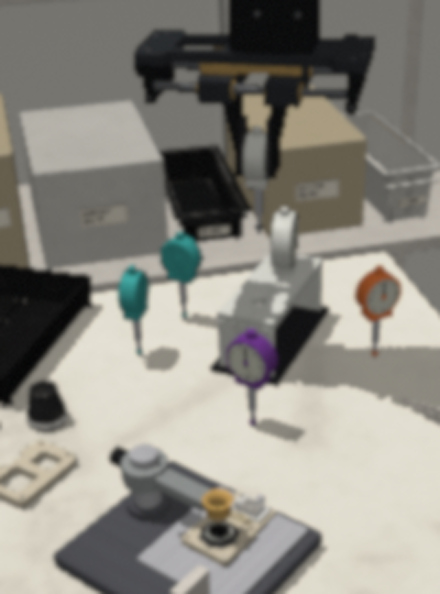

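View pics/w4.png

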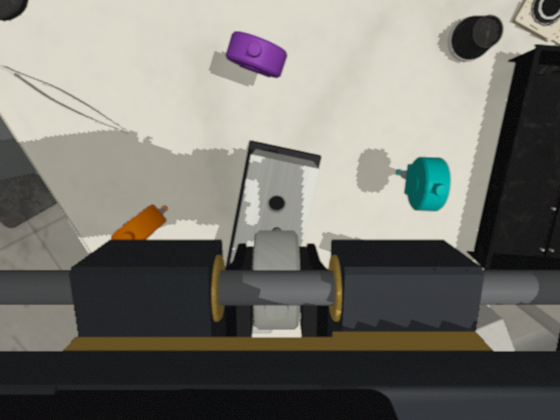

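View pics/t4.png

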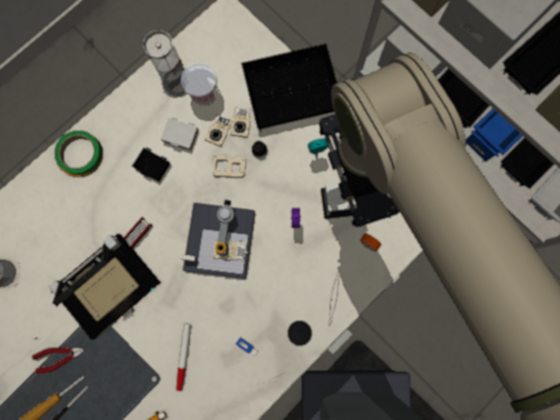

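```bash
python3 - <<'E'
from h import *
for t in ['top0','s4']:
    D=load(t); hsv=cv2.cvtColor(D[0]['pixels'],cv2.COLOR_RGB2HSV)
    m=(hsv[...,0]>=14)&(hsv[...,0]<=26)&(hsv[...,1]>130)
    k,lab,st,ce=cv2.connectedComponentsWithStats(m.astype(np.uint8))
    for i in range(1,k):
        if st[i,4]>25: print(t,ce[i].round(1),st[i],onplane(D,*ce[i],60).round(1),onplane(D,*ce[i],54).round(1))
# hole in wrist w4
D=load('w4'); g=cv2.cvtColor(D[0]['pixels'],cv2.COLOR_RGB2GRAY)[190:216,262:292]
v,u=np.nonzero(g<70); print('hole',u.mean()+262,v.mean()+190,len(u),onplane(D,u.mean()+262,v.mean()+190,64),D[0]['tcp'],D[0]['R'].round(4))
E
```

```text
top0 [ 81.5 172.1] [ 63 160  38  17  66] [659.2 658.8  60. ] [660.8 661.3  54. ]
top0 [220.5 247.5] [216 243  11  11  86] [502.5 361.1  60. ] [503.1 361.9  54. ]
top0 [ 41.4 408.3] [ 19 394  42  26 403] [185.3 699.5  60. ] [184.1 702.3  54. ]
top0 [154.4 417. ] [149 413  10   7  38] [171.1 478.9  60. ] [169.8 480.3  54. ]
s4 [271.8  91. ] [263  90  20   3  49] [1017.4 -494.3   60. ] [1027.5 -510.7   54. ]
s4 [268.4 288.7] [263 284  11  11  93] [499.6 369.8  60. ] [503.3 364.1  54. ]
s4 [ 39.4 411.8] [ 32 399  14  21  81] [623.2 686.4  60. ] [628.5 684.7  54. ]
hole 276.2168674698795 202.7710843373494 166 [612.29710643 112.34783054  64.        ] [612.50464231 110.23496747 193.80134672] [[-3.231e-01  9.464e-01 -6.000e-04]
 [ 9.464e-01  3.231e-01 -4.000e-04]
 [-2.000e-04 -7.000e-04 -1.000e+00]]
```

step_arm(delta_pos=[[20, -1.6, 0], [35, -3, 0], [42, -3.5, 0], [43, -3.5, 0], [43, -3.5, 0], [42, -3.5, 0], [32, -2.5, 0], [16, -1.5, 0]], angular=[[0, 0, 0], [0, 0, 0], [0, 0, 0], [0, 0, 0], [0, 0, 0], [0, 0, 0], [0, 0, 0], [0, 0, 0]], jaw=[10, 10, 10, 10, 10, 10, 10, 10])

```text
clock: 5.95
tcp_pos: [500.6, 364.5, 193.7]
ee_rot: [[-0.327, 0.945, -0.002], [0.945, 0.327, 0.0], [0.001, -0.002, -1.0]]
wrist_force: [-0.5, 0.5, -1.3]
grip_width: 0.204
```

step_arm(delta_pos=[[0, 0, 20], [0, 0, 0], [0, 0, 0], [0, 0, 0]], angular=[[0, 0, 0], [0, 0, 0], [0, 0, 0], [0, 0, 0]], jaw=[10, 10, 10, 10])

```text
clock: 6.35
tcp_pos: [504.0, 360.7, 175.0]
ee_rot: [[-0.322, 0.947, 0.0], [0.947, 0.322, -0.0], [-0.0, 0.0, -1.0]]
wrist_force: [0.2, -0.3, -0.5]
grip_width: 0.206
```

```bash
python3 - <<'E'
from h import *
c,s=snap('wrist','w5');snap('top','t5');snap('side','s5')
print(s['tcp_pos'],s['ee_rot'].round(4),s['grip_width']*87,s['wrist_force'],s['q'].round(2))
im=load('s5')[0]['pixels'][:,:,::-1]
cv2.imwrite('pics/s5c.png',cv2.resize(im[130:350,170:370],None,fx=2.7,fy=2.7,interpolation=cv2.INTER_CUBIC))
E
```

```text
[503.97747837 360.70419864 175.02638783] [[-3.216e-01  9.469e-01  5.000e-04]
 [ 9.469e-01  3.216e-01 -1.000e-04]
 [-2.000e-04  4.000e-04 -1.000e+00]] 17.923511882935085 [ 0.2219946  -0.27070541 -0.49901364] [-0.1   0.46 -0.79  1.51  0.33  1.31 -0.59]
```

View pics/w5.png

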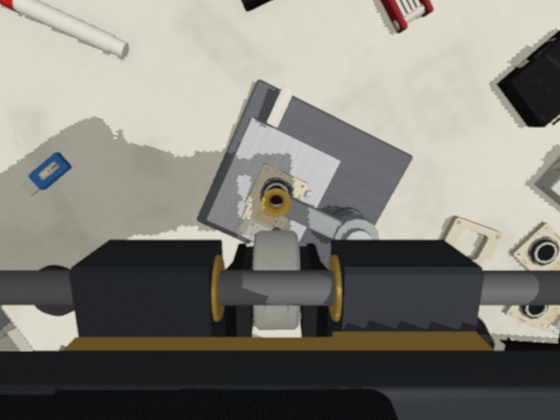

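View pics/s5c.png

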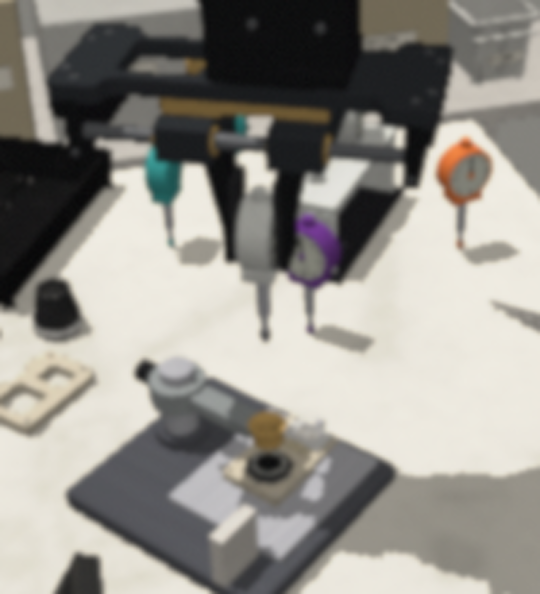

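```bash
python3 - <<'E'
from h import *
from scipy.optimize import least_squares
D=load('w5'); P=pts(D); d=D[0]; L=(P-d['tcp'])@d['R']
hsv=cv2.cvtColor(d['pixels'],cv2.COLOR_RGB2HSV)
m=((hsv[...,0]>=12)&(hsv[...,0]<=28)&(hsv[...,1]>130)); m[:180]=0;m[230:]=0;m[:,:255]=0;m[:,300:]=0
q=L[m]; z=P[m][:,2]; print('bush n',m.sum(),'z pct',np.percentile(z,[5,50,95]).round(1))
v,u=np.nonzero(m); print('uv range',u.min(),u.max(),v.min(),v.max())
cs,_=cv2.findContours(m.astype(np.uint8),cv2.RETR_EXTERNAL,cv2.CHAIN_APPROX_NONE); c=max(cs,key=cv2.contourArea); print(cv2.fitEllipse(c))
# top ring points z>57
k=m&(P[...,2]>57); v,u=np.nonzero(k); W=np.array([onplane(D,a,b,60) for a,b in zip(u,v)]); T=(W-d['tcp'])@d['R']
print('mouth pts tool', len(T),T[:,0].min(),T[:,0].max(),T[:,1].min(),T[:,1].max(), 'mid',(T.min(0)+T.max(0))/2, 'circle',cv2.minEnclosingCircle(T[:,:2].astype(np.float32)))
(eu,ev),_=cv2.minEnclosingCircle(c)[0],0
# gauge case
S=L[225:332,245:310].reshape(-1,3); S=S[(S[:,2]<5)&(S[:,2]>-60)&(abs(S[:,1])<8)]
print(len(S),np.percentile(S[:,0],[1,99]),np.percentile(S[:,2],[1,99]))
f=lambda p:np.hypot(S[:,0]-p[0],S[:,2]-p[1])-21
r=least_squares(f,[0,-14],loss='soft_l1',f_scale=.7); print('case centre x,z',r.x,np.abs(f(r.x)).mean())
print('face y',np.percentile(L[225:300,245:310].reshape(-1,3)[:,1],[1,99]))
im=d['pixels'][:,:,::-1]; cv2.imwrite('pics/w5c.png',cv2.resize(im[150:340,220:340],None,fx=3.1,fy=3.1,interpolation=cv2.INTER_CUBIC))
E
```

```text
bush n 531 z pct [nan nan nan]
uv range 262 290 187 216
((275.77703857421875, 201.80227661132812), (27.40458106994629, 28.0887451171875), 177.03981018066406)
mouth pts tool 366 -5.067862058005872 16.889108824581847 -10.330655597787473 11.122323767781838 mid [  5.91062338   0.39583408 115.02519993] circle ((5.847387313842773, 0.3719097673892975), 11.065437316894531)
2582 [-15.39137702  21.6637888 ] [-40.8245636  -11.26150237]
case centre x,z [  0.48511523 -13.46287831] 1.0408749548013074
face y [nan nan]
```

View pics/w5c.png

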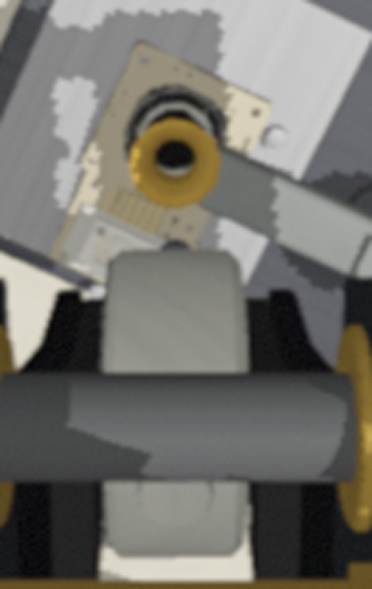

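```bash
python3 - <<'E'
from h import *
D=load('w5'); d=D[0]
for uv in [(277,227.3),(277,229)]:
    w=onplane(D,*uv,175.03-58.6); print(((w-d['tcp'])@d['R']).round(1))
D=load('s5'); r=ray(D,268.1,254.5); e=D[2]
t=d['tcp']; 
# intersect side ray with z plane of tip centre (119)
w=onplane(D,268.1,254.5,119); print(w,((w-d['tcp'])@d['R']).round(1))
E
```

```text
[ 2.5  1.  58.6]
[ 1.4  1.  58.6]
[503.93393368 359.93171261 119.        ] [-0.7 -0.3 56. ]
```

step_arm(delta_pos=[[5, 0.2, 10], [0, 0, 15], [0, 0, 15], [0, 0, 10], [0, 0, 0], [0, 0, 0], [0, 0, 0]], angular=[[0, 0, 0], [0, 0, 0], [0, 0, 0], [0, 0, 0], [0, 0, 0], [0, 0, 0], [0, 0, 0]], jaw=[10, 10, 10, 10, 10, 10, 10])

```text
clock: 7.2
tcp_pos: [502.0, 366.6, 125.1]
ee_rot: [[-0.323, 0.946, 0.001], [0.946, 0.323, 0.001], [0.0, 0.001, -1.0]]
wrist_force: [0.0, 0.3, -1.6]
grip_width: 0.206
```

```bash
python3 - <<'E'
from h import *
c,s=snap('wrist','w6');snap('side','s6');snap('top','t6')
print(s['tcp_pos'],s['ee_rot'].round(4),s['grip_width']*87,s['wrist_force'])
a=load('s6')[0]['pixels'][:,:,::-1][215:315,220:320]; b=load('w6')[0]['pixels'][:,:,::-1][160:260,226:326]
cv2.imwrite('pics/c6.png',np.hstack([cv2.resize(x,None,fx=4,fy=4,interpolation=cv2.INTER_CUBIC) for x in (a,b)]))
E
```

```text
[502.0228571  366.55978107 125.10482674] [[-3.230e-01  9.464e-01  7.000e-04]
 [ 9.464e-01  3.230e-01  6.000e-04]
 [ 3.000e-04  9.000e-04 -1.000e+00]] 17.946044197072712 [ 0.04543414  0.32629183 -1.63737882]
```

View pics/c6.png

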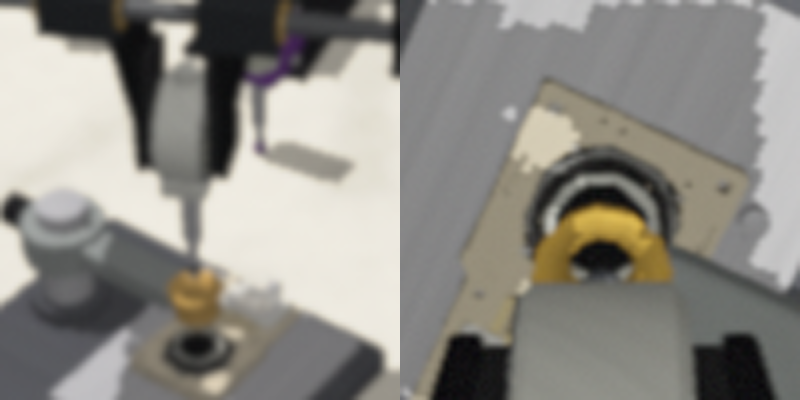

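View pics/t6.png

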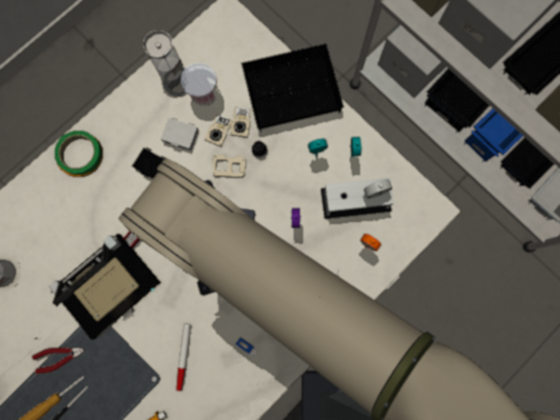

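```bash
python3 - <<'E'
from h import *
from scipy.optimize import least_squares
def bm(D,box):
    hsv=cv2.cvtColor(D[0]['pixels'],cv2.COLOR_RGB2HSV); m=((hsv[...,0]>=12)&(hsv[...,0]<=28)&(hsv[...,1]>120)).astype(np.uint8)
    k=np.zeros_like(m); u0,u1,v0,v1=box; k[v0:v1,u0:u1]=m[v0:v1,u0:u1]; return k
for t,box,vm in [('w5',(255,300,180,230),999),('w6',(250,305,200,235),226)]:
    D=load(t); d=D[0]; m=bm(D,box); c=max(cv2.findContours(m,cv2.RETR_EXTERNAL,cv2.CHAIN_APPROX_NONE)[0],key=len)[:,0]
    # keep contour points with outward normal in upper half (far side edge = rim)
    cu=(c[:,0].min()+c[:,0].max())/2
    W=np.array([onplane(D,a,b,60) for a,b in c]); T=(W-d['tcp'])@d['R']
    k=(c[:,1]<(c[:,1].min()+ (14 if t=='w5' else 14)))
    T=T[k]; 
    r=least_squares(lambda p:np.hypot(T[:,0]-p[0],T[:,1]-p[1])-12,[4,0]); r2=least_squares(lambda p:np.hypot(T[:,0]-p[0],T[:,1]-p[1])-p[2],[4,0,12])
    print(t,len(T),r.x,r2.x,'world',(d['tcp']+d['R']@[r.x[0],r.x[1],0]).round(1), r.cost)
    if t=='w6':
        P=pts(D);L=(P-d['tcp'])@d['R'];S=L[225:332,245:310].reshape(-1,3); S=S[(S[:,2]<5)&(S[:,2]>-60)&(abs(S[:,1])<8)]
        f=lambda p:np.hypot(S[:,0]-p[0],S[:,2]-p[1])-21
        print(least_squares(f,[0,-14],loss='soft_l1',f_scale=.7).x)
a=load('s6')[0]['pixels'][:,:,::-1][265:310,245:295]; b=load('s4')[0]['pixels'][:,:,::-1][265:310,245:295]
cv2.imwrite('pics/c7.png',np.hstack([cv2.resize(x,None,fx=8,fy=8,interpolation=cv2.INTER_NEAREST) for x in (a,b)]))
E
```

```text
w5 38 [4.5843486  0.25898339] [ 6.6295093   0.23909054 10.41294324] world [502.7 365.1 175. ] 10.392934041978275
w6 56 [-2.71732504  0.45396445] [-2.89083022  0.45359126 12.15246003] world [503.3 364.1 125.1] 164.90551680562507
[  0.45937222 -13.43810787]
```

View pics/c7.png

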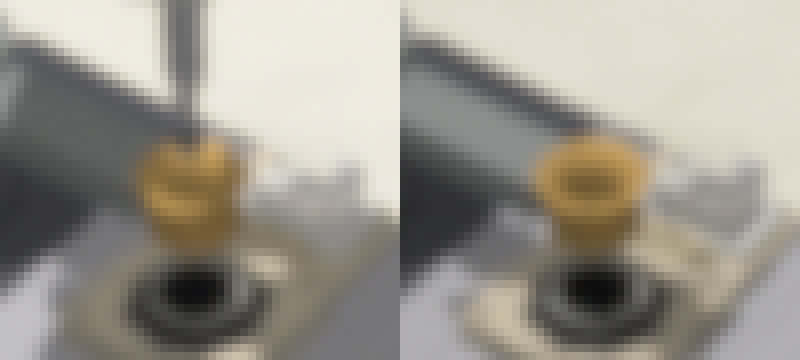

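```bash
python3 - <<'E'
from h import *
for t,u,v in [('w6',277,211.2),('w5',276,187.3)]:
    D=load(t);d=D[0]; w=onplane(D,u,v,60); T=(w-d['tcp'])@d['R']; print(t,T.round(1),'centre x',T[0]-12,'world',(d['tcp']+d['R']@[T[0]-12,T[1],0]).round(1))
a=load('w6')[0]['pixels'][:,:,::-1][205:235,252:302]
cv2.imwrite('pics/c8.png',cv2.resize(a,None,fx=14,fy=14,interpolation=cv2.INTER_NEAREST))
D=load('s4'); print(onplane(D,269,286.7,60)); D=load('s6'); print(onplane(D,269,282.8,66.5))
E
```

```text
w6 [11.2  1.1 65.1] centre x -0.830080605422129 world [503.3 366.1 125.1]
w5 [ 17.4   0.4 115. ] centre x 5.427102706614146 world [502.6 366.  175. ]
[501.28474553 365.29255616  60.        ]
[502.02583219 363.68172303  66.5       ]
```

View pics/c8.png

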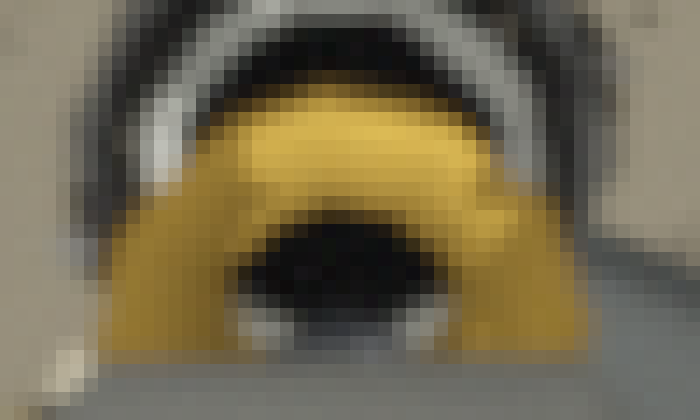

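step_arm(delta_pos=[[0, 0, 3], [0, 0, 3], [0, 0, 3], [0, 0, 3], [0, 0, 0], [0, 0, 0]], angular=[[0, 0, 0], [0, 0, 0], [0, 0, 0], [0, 0, 0], [0, 0, 0], [0, 0, 0]], jaw=[10, 10, 10, 10, 10, 10])

```text
clock: 7.95
tcp_pos: [501.7, 366.3, 112.4]
ee_rot: [[-0.323, 0.946, -0.0], [0.946, 0.323, -0.0], [-0.0, -0.0, -1.0]]
wrist_force: [0.3, -0.7, -1.4]
grip_width: 0.204
```

```bash
python3 - <<'E'
from h import *
c,s=snap('side','s7')
print(s['tcp_pos'],s['grip_width']*87,s['wrist_force'],s['wrist_torque'])
a=load('s7')[0]['pixels'][:,:,::-1][225:310,235:305]
cv2.imwrite('pics/c9.png',cv2.resize(a,None,fx=7,fy=7,interpolation=cv2.INTER_CUBIC))
E
```

```text
[501.70698615 366.25407026 112.40721254] 17.767563653446793 [ 0.28095204 -0.72312395 -1.3800596 ] [-0.05465072 -0.13847714  0.02855961]
```

View pics/c9.png

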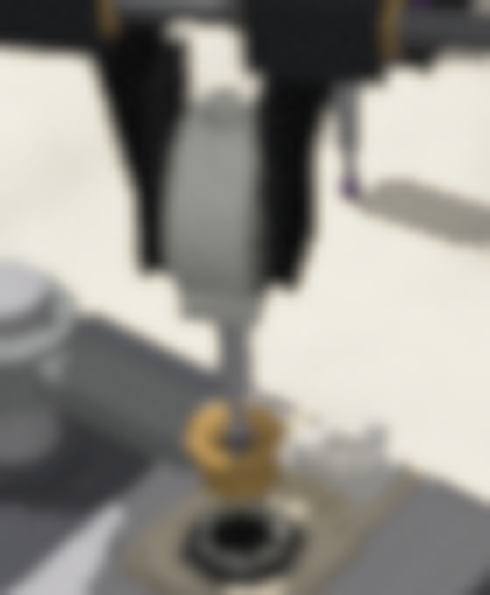

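step_arm(delta_pos=[[0, 0, 3], [0, 0, 3], [0, 0, 3], [0, 0, 2], [0, 0, 0], [0, 0, 0]], angular=[[0, 0, 0], [0, 0, 0], [0, 0, 0], [0, 0, 0], [0, 0, 0], [0, 0, 0]], jaw=[10, 10, 10, 10, 10, 10])

```text
clock: 8.6
tcp_pos: [501.7, 366.3, 101.5]
ee_rot: [[-0.323, 0.946, -0.0], [0.946, 0.323, -0.0], [-0.0, -0.0, -1.0]]
wrist_force: [0.2, 0.9, -0.5]
grip_width: 0.205
```

```bash
python3 - <<'E'
from h import *
c,s=snap('side','s8'); snap('wrist','w8')
print(s['tcp_pos'],s['grip_width']*87,s['wrist_force'],s['wrist_torque'])
a=load('s8')[0]['pixels'][:,:,::-1][225:310,235:305];b=load('w8')[0]['pixels'][:,:,::-1][170:255,240:310]
cv2.imwrite('pics/c10.png',np.hstack([cv2.resize(x,None,fx=5.5,fy=5.5,interpolation=cv2.INTER_CUBIC) for x in (a,b)]))
E
```

```text
[501.73425223 366.29900466 101.51790789] 17.800521659658838 [ 0.21184541  0.87089975 -0.50470199] [ 0.00244797 -0.11524065 -0.03368432]
```

View pics/c10.png

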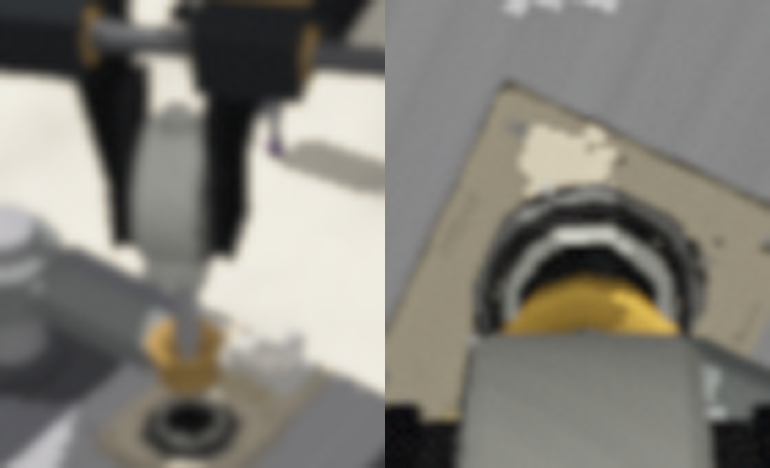

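step_arm(delta_pos=[[0, 0, 1.5], [0, 0, 1.5], [0, 0, 1.5], [0, 0, 1.5], [0, 0, 0], [0, 0, 0], [0, 0, 0]], angular=[[0, 0, 0], [0, 0, 0], [0, 0, 0], [0, 0, 0], [0, 0, 0], [0, 0, 0], [0, 0, 0]], jaw=[10, 10, 10, 10, 10, 10, 10])

```text
clock: 9.4
tcp_pos: [501.8, 366.3, 95.6]
ee_rot: [[-0.323, 0.946, 0.0], [0.946, 0.323, -0.0], [-0.0, 0.0, -1.0]]
wrist_force: [-0.1, -1.3, -0.6]
grip_width: 0.208
```

```bash
python3 - <<'E'
from h import *
D=load('w8');d=D[0]; T=(onplane(D,277.3,220.9,60)-d['tcp'])@d['R']; print('bush tool',T[0]-12,T[1])
F=[]
for i in range(4):
    c,s=snap('side','s9'); F.append(s['wrist_force'])
print(np.round(F,2)); print(s['tcp_pos'],s['grip_width']*87,s['wrist_torque'])
E
```

```text
bush tool -0.6718394116285982 1.1688819907426826
[[-0.09 -1.27 -0.62]
 [ 0.79  1.33 -0.9 ]
 [ 0.09  0.01 -1.29]
 [-0.25 -0.19 -1.03]]
[501.78192249 366.28605222  95.5739791 ] 17.756224107174212 [ 0.04671769 -0.15306633 -0.02357972]
```

step_arm(delta_pos=[[0, 0, 1.5], [0, 0, 1.5], [0, 0, 1.5], [0, 0, 0], [0, 0, 0], [0, 0, 0]], angular=[[0, 0, 0], [0, 0, 0], [0, 0, 0], [0, 0, 0], [0, 0, 0], [0, 0, 0]], jaw=[10, 10, 10, 10, 10, 10])

```text
clock: 10.2
tcp_pos: [501.8, 366.3, 91.0]
ee_rot: [[-0.323, 0.946, 0.0], [0.946, 0.323, -0.0], [-0.0, 0.0, -1.0]]
wrist_force: [0.5, -0.1, -1.0]
grip_width: 0.205
```

```bash
python3 - <<'E'
from h import *
F=[]
for i in range(6):
    c,s=snap('side','s10'); F.append(np.r_[s['wrist_force'],s['wrist_torque']*10])
print(np.round(F,2),np.mean(F,0)); print(s['tcp_pos'],s['grip_width']*87)
a=load('s10')[0]['pixels'][:,:,::-1][225:310,235:305]
cv2.imwrite('pics/c11.png',cv2.resize(a,None,fx=7,fy=7,interpolation=cv2.INTER_CUBIC))
E
```

```text
[[ 0.52 -0.12 -0.96 -0.63 -1.08  0.07]
 [-0.72  0.23 -1.83  0.53 -1.33  0.26]
 [ 0.07 -0.14 -2.08 -0.07 -0.85 -0.26]
 [ 1.1  -0.32 -1.1  -0.04 -0.91  0.18]
 [ 0.76 -0.28 -0.9   0.28 -1.27 -0.55]
 [ 0.02 -0.17 -0.45 -0.24 -1.55  0.76]] [ 0.29090684 -0.13365811 -1.22052889 -0.02732608 -1.16335214  0.07706519]
[501.74660983 366.28020111  91.05861928] 17.859224893541562
```

View pics/c11.png

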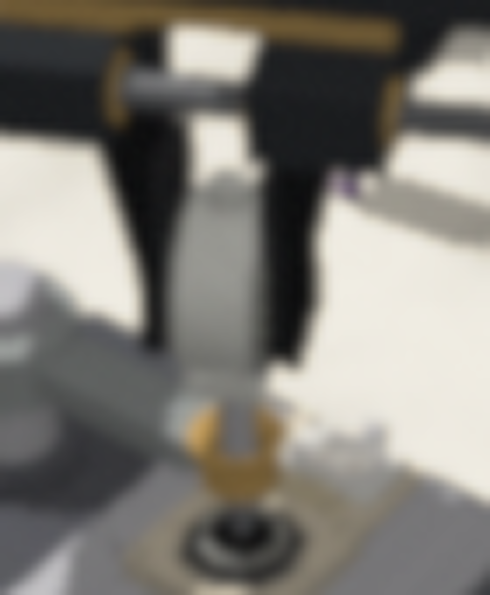

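step_arm(delta_pos=[[0, 0, 1], [0, 0, 1], [0, 0, 1], [0, 0, 1], [0, 0, 0], [0, 0, 0], [0, 0, 0], [0, 0, 0]], angular=[[0, 0, 0], [0, 0, 0], [0, 0, 0], [0, 0, 0], [0, 0, 0], [0, 0, 0], [0, 0, 0], [0, 0, 0]], jaw=[10, 10, 10, 10, 10, 10, 10, 10])

```text
clock: 11.3
tcp_pos: [501.8, 366.3, 87.1]
ee_rot: [[-0.323, 0.946, 0.0], [0.946, 0.323, -0.0], [-0.0, 0.0, -1.0]]
wrist_force: [-0.1, -0.1, -0.4]
grip_width: 0.204
```

```bash
python3 - <<'E'
from h import *
F=[]
for i in range(12):
    c=read_camera('side');s=state(); F.append(np.r_[s['wrist_force'],s['wrist_torque']*10])
print(np.mean(F,0),np.std(F,0)/3.3); print(s['tcp_pos'],s['grip_width']*87)
E
```

```text
[-0.07489968 -0.05109797 -0.4582556  -0.3395808  -0.97172956  0.03327054] [0.08048085 0.12625987 0.12578602 0.06227625 0.11897074 0.08057669]
[501.74196089 366.26456733  86.99019595] 17.86074447262262
```

step_arm(delta_pos=[[0, 0, 1], [0, 0, 1], [0, 0, 1], [0, 0, 0.6], [0, 0, 0], [0, 0, 0], [0, 0, 0], [0, 0, 0]], angular=[[0, 0, 0], [0, 0, 0], [0, 0, 0], [0, 0, 0], [0, 0, 0], [0, 0, 0], [0, 0, 0], [0, 0, 0]], jaw=[10, 10, 10, 10, 10, 10, 10, 10])

```text
clock: 12.7
tcp_pos: [501.7, 366.3, 83.5]
ee_rot: [[-0.323, 0.946, 0.0], [0.946, 0.323, -0.0], [-0.0, 0.0, -1.0]]
wrist_force: [-0.5, 0.3, 0.9]
grip_width: 0.207
```

```bash
python3 - <<'E'
from h import *
F=[]
for i in range(24):
    c=read_camera('side');s=state(); F.append(np.r_[s['wrist_force'],s['wrist_torque']*10])
print(np.mean(F,0),np.std(F,0)/4.8); print(s['clock'],s['tcp_pos'],s['ee_rot'].round(4),s['grip_width']*87)
snap('side','s12');snap('wrist','w12')
a=load('s12')[0]['pixels'][:,:,::-1][225:310,235:305];b=load('w12')[0]['pixels'][:,:,::-1][170:255,240:310]
cv2.imwrite('pics/c12.png',np.hstack([cv2.resize(x,None,fx=5.5,fy=5.5,interpolation=cv2.INTER_CUBIC) for x in (a,b)]))
D=load('w12');d=D[0];P=pts(D);L=(P-d['tcp'])@d['R'];S=L[225:332,245:310].reshape(-1,3); S=S[(S[:,2]<5)&(S[:,2]>-60)&(abs(S[:,1])<8)]
from scipy.optimize import least_squares
f=lambda p:np.hypot(S[:,0]-p[0],S[:,2]-p[1])-21
print(least_squares(f,[0,-14],loss='soft_l1',f_scale=.7).x)
E
```

```text
[-0.22490357 -0.10788853  0.66691101 -0.29960301 -1.00650236 -0.03716635] [0.09666087 0.10071154 0.0864688  0.05618119 0.0418268  0.06337981]
13.9 [501.72766953 366.29561865  83.43209126] [[-3.232e-01  9.463e-01  1.000e-04]
 [ 9.463e-01  3.232e-01 -1.000e-04]
 [-1.000e-04  0.000e+00 -1.000e+00]] 18.044384862853658
[  0.4311463  -13.47145919]
```

View pics/c12.png

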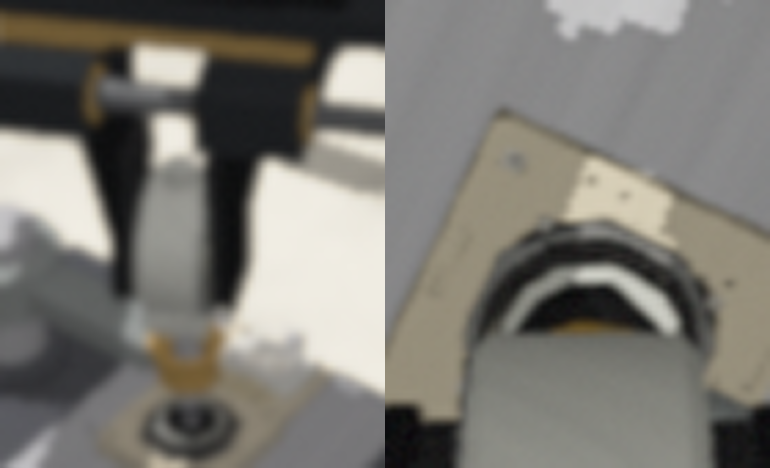

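```bash
python3 - <<'E'
from h import *
print(finish_job())
E
```

```text
the job is handed in; nothing more can be done
None
```

I gripped the smaller grey gauge across its faces (jaws at 17.8 mm), lifted it out of the rack and moved it over the stand. I then lowered its stem through the brass bush onto the stick, and handed the job in at about 14 s with the gauge still held at 25 N. `finish_job()` gives no verdict.

**Last checks**
- **Position:** the TCP was at z = 83.4 mm and upright, which puts the stem about 17 mm into the bush.
- **Plunger:** the height gives about 5.1 mm in, while the averaged wrist force (about 1.8 N net) gives about 4.2 to 5 mm. These differ slightly, but both are well inside 3 to 7 mm.
- **Side load:** the average sideways force was about 0.2 N, so there was no sign of the stem binding in the bush.
- **Module:** by eye, the module had not visibly moved in the side crop; I did not measure it.

**Disagreements and gaps**
- The three cameras put the bush up to 5 mm apart. I lined up by the tip and bush seen in the same image, and the stem went in without contact.
- The dial faced away from every camera, so I did not read the pointer.
- I did not re-measure the other objects at the end, and saw no contact with any of them.

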